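# Pass two flute joints under the bench magnifier

### The job

Lay the two keyed flute joints (the long body joint and the short foot joint, but not the head joint with the lip plate) gently side by side in the two cradles of the wooden carrier, each centred over its pair of V-blocks; either may have either cradle. Then take the carrier by its upright grip and slide it between the guide rails under the magnifier lamp until it is fully home against the end stop. Do not drop the joints or bump the lamp, and leave the rest of the bench as it is.

Things in the scene. Friction and masses are not known exactly. Their poses are not given: they have to be found in the camera images.
- carrier: Loose wooden board 210 x 128 x 14 mm, 0.45 kg, lying in front of the rails, front corners cut off. Origin: middle of the underside; x runs to its front end (x = +105 mm), which goes under the lamp first; z up. It carries two parallel cradles along x, at y = +36 and y = -36 mm, and an upright grip at the rear.
- cradle_a (a point): Middle of the carrier's left cradle (y = +36, x = +30 mm on the carrier), at the height of a seated joint's axis, 40.4 mm above the underside. Axes as the carrier's; a seated joint lies along x. A cradle is two dark wooden V-blocks (90 degree V, each 16 mm thick, top 35 mm high) at 40 mm before and behind this point, nothing between them above the 14 mm board.
- cradle_b (a point): The same for the right cradle (y = -36, x = +30 mm on the carrier).
- grip (a point): Middle of the carrier's upright grip, a pale wooden block at x = -88, y = 0 mm on the carrier: 32 mm along x, 22 mm across y, from 14 to 62 mm above the bench; this point is 46 mm above it.
- frame: Fixed aluminium guide frame. Its origin and axes are where the carrier's lie when home; the carrier enters along +x. Two rails 12 mm high, 132 mm apart inside (2 mm play each side), from x = 0 to 117 mm; before them flared lead-ins from x = -32 mm, 152 mm apart at the mouth. End stop: a bar 16 mm high, its face at x = +105 mm.
- lamp: Round white bench magnifier with a clear lens, fixed over the frame; same origin and axes. Head: ring of 105 mm outer radius about x = 85, y = 0 mm (near edge x = -20), from 78 to 108 mm above the bench, on two posts at x = 85, y = +/-92 mm; a thin stand behind (x = 235 mm) is 160 mm high. The home carrier's grip stays 68 mm before the head's edge.
- body_joint: Loose long flute part, a bright metal tube 140 mm long, 26 mm in diameter, 0.16 kg, with five flat keys in a row. Origin: middle of the tube, on its axis; x along the tube. It starts lying in one of the wooden rests, axis 40.4 mm above the bench. The keys stand up 4 mm from the top.
- foot_joint: Loose short flute part, a bright metal tube 104 mm long, 26 mm in diameter, 0.12 kg, with three flat keys. Origin: middle of the tube, on its axis; x along the tube. It starts in the other wooden rest, axis 40.4 mm above the bench.
- rest_a: Fixed wooden rest, 120 x 56 mm, base 14 mm thick, with two V-blocks like those of the carrier, at x = +/-40 mm of its middle; one of the two joints starts in it. Origin: middle of the underside, x along the joint.
- rest_b: The same as rest_a, with the other joint.
- head_joint: Bystander: plain metal tube 190 mm long, 26 mm in diameter, with an oval lip plate and no keys, in a third rest at the side. Origin: middle of the tube.
- oil_bottle: Bystander: amber bottle, 44 mm wide, 85 mm high. Origin: centre of the base.
- jar: Bystander: small jar with a lid, 56 mm wide, 50 mm high. Origin: centre of the base.
- rod_block: Bystander: wooden block 90 x 50 x 30 mm with upright steel rods to 120 mm high. Origin: centre of the base.
- screwdriver: Bystander: screwdriver 160 mm long lying flat, 13 mm high. Origin: near its middle, on the bench.
- spring_hook: Bystander: wooden-handled hand tool like the screwdriver, 160 mm long, lying flat.
- pliers: Bystander: pliers 145 mm long lying flat, 13 mm high. Origin: pivot, on the bench.
Things that resemble listed ones, but are neither listed nor needed, are in the scene too. What is shaped like the foot_joint but blue or red is not meant.

How it is judged:
On the way, in this order (a step that is already met when the one before it is completed fails the run):
1. both keyed joints lie in the carrier's two cradles, released, the carrier not yet home (x of body_joint in the frame of carrier between 0.015 and 0.045 m and z of body_joint in the frame of carrier between 0.036 and 0.045 m and angle between the x axis of each of body_joint, foot_joint and the x axis of carrier, either way round below 0.08 rad and (y of body_joint in the frame of carrier between 0.031 and 0.041 m or y of body_joint in the frame of carrier between -0.041 and -0.031 m) and x of foot_joint in the frame of carrier between 0.015 and 0.045 m and z of foot_joint in the frame of carrier between 0.036 and 0.045 m and (y of foot_joint in the frame of carrier between 0.031 and 0.041 m or y of foot_joint in the frame of carrier between -0.041 and -0.031 m) and contact force between the fingers and body_joint below 0.1 N and contact force between the fingers and foot_joint below 0.1 N and x of carrier in the frame of frame below -0.04 m), for 0.2 s.
2. the carrier is home under the lamp with both joints still in the cradles (x of body_joint in the frame of carrier between 0.015 and 0.045 m and z of body_joint in the frame of carrier between 0.036 and 0.045 m and angle between the x axis of each of body_joint, foot_joint and the x axis of carrier, either way round below 0.08 rad and (y of body_joint in the frame of carrier between 0.031 and 0.041 m or y of body_joint in the frame of carrier between -0.041 and -0.031 m) and x of foot_joint in the frame of carrier between 0.015 and 0.045 m and z of foot_joint in the frame of carrier between 0.036 and 0.045 m and (y of foot_joint in the frame of carrier between 0.031 and 0.041 m or y of foot_joint in the frame of carrier between -0.041 and -0.031 m) and x of carrier in the frame of frame between -0.005 and 0.004 m and y of carrier in the frame of frame between -0.005 and 0.005 m and angle between the x axis of carrier and the x axis of frame, either way round below 0.05 rad and angle between carrier's own z axis and vertical below 0.05 rad), for 0.2 s.
At the end, for the whole second after the job is handed in: Carrier at rest, flat, within 5 mm of home against the stop and of centre, square to 0.05 rad; body and foot joints at rest, one in each cradle: axis 36 to 45 mm over the carrier's underside, within 5 mm of the cradle's centre line, 15 mm of its middle lengthwise, 0.08 rad of its direction (all of step 2 and linear speed of each of carrier, body_joint, foot_joint below 0.02 m/s); the robot touches nothing.
It fails at once if the lamp is bumped (more than 4 N) (contact force between lamp and anything else above 4 N).
It fails at once if a flute joint is dropped (moves faster than 0.5 m/s when not held) ((linear speed of body_joint above 0.5 m/s and contact force between the fingers and body_joint below 0.05 N) or (linear speed of foot_joint above 0.5 m/s and contact force between the fingers and foot_joint below 0.05 N)).
It fails at once if another thing on the bench is moved by more than 40 mm or knocked over (distance of any of oil_bottle, jar, rod_block, screwdriver, spring_hook, pliers, head_joint from where it was at the start of the episode above 0.04 m or angle between any of oil_bottle, jar, rod_block's own z axis and vertical above 0.6 rad).
It also fails if it takes over 58 s, if anything falls off the work surface, if the arm or the gripper's body presses on something with over 40 N, if the wrist force passes 120 N, or if a joint passes its speed limit or range.

### The arm

A 6-joint arm with a two-finger parallel gripper is mounted at the origin on the work surface. World frame = base frame: x ahead of the robot, y to its left, z up, the work surface at z = 0. Lengths are in m, angles in rad, forces in N, time in s.
With the tool pointing down it reaches from about 0.275 to 0.825 m from the base axis. Payload 4.9 kg.
Tool frame: the origin (TCP) lies between the finger pads; the fingertips stand 22 mm ahead of it and the grasp point (between the pads) lies 3 mm ahead of it; z points along the fingers, x is the direction in which the jaws open and shut, and the axes are right-handed (so a half turn about z gives the same grasp; the last joint's range is limited). The gripper opens to 85 mm and grips with 20 to 120 N. Pads are 22 mm wide; open, the fingers measure 114 mm over their backs; the gripper's body (76 mm by 85 mm) begins 54 mm behind the grasp point. The pads swing forward as they close: fully open they stand 13 mm farther back than shut.
Start: joints at [1.065, 0.326, -0.193, 1.052, 0, 1.437], TCP at [0.2, 0.512, 0.253] pointing down, gripper open.
Joint ranges: [-2.65, 2.65], [-0.97, 1.79], [-1.3, 1.35], [-1.93, 2.1], [-1.47, 1.37], [-3.14, 3.14]. Speed limits (rad/s): [2.57, 2.57, 3.14, 3.14, 3.14, 3.14].

### API

Orientations are given as [roll, pitch, yaw] about the fixed x, y, z axes, in that order (R = Rz(yaw) Ry(pitch) Rx(roll)).
In Python, from rig import read_state, vision, finish_job gives the robot as it stands.
- The arm moves only by the tool step_arm, never from a script. Its argument "increments" is a list of rows, each a list of 5 numbers: the shift along the tool's x, y, z in mm, then the turn about the tool's z in degrees, then the finger opening in mm, from 0 to 85.4. A call has 1 to 8 rows; each row is the pose to reach, as a shift and turn from the pose commanded when the call began, along the tool's axes at that moment; what a row does not reach only later rows make up. A row lasts 1/12 s, in which the tool goes at most 41.7 mm and 7.16 degrees, less where a joint would pass 70% of its speed; a pose out of reach is approached as far as the arm can. A call with a gripper value outside its range is refused whole. The fingers move at their own pace and stop on an object; "force" is the grip in N (left out, the last holds). Time passes only in rows, so rows that repeat a pose let the fingers close. It gives the time, the measured TCP pose, the force and the opening at its end, in the units of the state.
- read_state(): the state, without advancing time (a new reading comes with each control period).
- vision.read_camera(name): name is "scene" or "top" or "wrist"; returns (picture, depth): 384x512x3 uint8, blue, green, red; 384x512 float32, m along the optical axis (not along the pixel's ray), 0 where there is no reading.
- vision.calibration(name): a dict with "mtx" (3x3 intrinsics, pixels), "R" (3x3) and "t" (3): a world point X has camera coordinates R X + t. Camera axes: x right, y down, z forward; pixel columns grow to the right and rows downward; lengths in m; the calibration is good to about 2 mm. A picture is of the moment at which its call begins: read the wrist's pose just before it. calibration takes no time and is no camera call; for the wrist camera it gives the pose at the moment of the call.
- finish_job(): hands the job in, once; it reports no verdict.
The state is a dict: "t": time; "joint_pos": joint angles; "qd": joint speeds; "effort": joint torques, N m; "position": TCP position; "eef_rot": TCP orientation; "force": force on the tool from outside, world axes, zero at the start; "moment": the same for the moment, N m; "grip_width": opening from 0.0 (shut) to 1.0 (fully open).
Only numpy, scipy, OpenCV 4.12 (cv2) and the standard library are available. Lean on these libraries where they do the work, as an engineer would, in place of code of your own. Each camera call takes 0.05 s, during which the arm holds its last target. There are 200 camera calls.

## Working session

There is one attempt and no reset: what is moved stays moved. The work goes in short steps, Python scripts to look and compute and a tool call to move; the robot and the scene stay as the last step left them, time stands still between calls to the robot, and variables do not carry over. Pictures are saved under pics/ and viewed, about 8 in all and at most 12, crops included, and the job is handed in when it is done.

Besides the shell and the picture viewer there is one more tool, called after "Request:" in YAML: its name, and indented under it one key for each argument. step_arm: Moves the arm, as the interface text tells. Its arguments: {"type":"object","properties":{"increments":{"type":"array","items":{"type":"array","items":{"type":"number"}}},"force":{"type":"number"}},"required":["increments"]}

```bash
mkdir -p pics; ls
cat > h.py <<'E'
import numpy as np, cv2
from rig import read_state, vision, finish_job
def shot(n,name=None):
    c=vision.calibration(n); p,d=vision.read_camera(n)
    if name: cv2.imwrite('pics/'+name,p)
    return p,d,c
def ray(c,u,v,z):
    K,R,t=np.array(c['mtx']),np.array(c['R']),np.array(c['t']).ravel()
    o=-R.T@t; d=R.T@np.linalg.inv(K)@np.array([u,v,1.]); return o+d*(z-o[2])/d[2]
def cloud(c,d):
    K,R,t=np.array(c['mtx']),np.array(c['R']),np.array(c['t']).ravel()
    v,u=np.mgrid[:d.shape[0],:d.shape[1]]
    X=np.stack([(u-K[0,2])/K[0,0]*d,(v-K[1,2])/K[1,1]*d,d],-1)
    return (X-t)@R
E
python3 - <<'E'
from h import *
p1,d,c=shot('top','top1.png'); p2,d2,c2=shot('scene','scene1.png')
np.savez('a.npz',p1=p1,d1=d,p2=p2,d2=d2)
print(c,c2); s=read_state(); print(s)
E
```

```text
pics
{'mtx': array([[448.51752249,   0.        , 251.03476247],
       [  0.        , 448.51752249, 188.27229828],
       [  0.        ,   0.        ,   1.        ]]), 'R': array([[ 0.00664936, -0.99995841, -0.00624209],
       [-0.97601461, -0.00513153, -0.21764456],
       [ 0.21760348,  0.00753957, -0.97600814]]), 't': array([-0.01956191,  0.53335593,  1.32421206])} {'mtx': array([[394.03529654,   0.        , 261.41291807],
       [  0.        , 394.03529654, 188.48552033],
       [  0.        ,   0.        ,   1.        ]]), 'R': array([[-0.72180967,  0.69180376, -0.01995901],
       [ 0.49178831,  0.49240082, -0.71811259],
       [-0.48696516, -0.52815621, -0.69564068]]), 't': array([ 0.37139662, -0.19953519,  1.56718134])}
{'t': 0.1, 'joint_pos': array([ 1.06473836e+00,  3.26852508e-01, -1.93478760e-01,  1.05203634e+00,
        1.07173714e-05,  1.43662684e+00]), 'qd': array([ 2.55784455e-05, -1.85855515e-03,  3.26068951e-04,  1.16285795e-03,
        2.72999725e-03,  9.90186345e-04]), 'effort': array([ 2.59277722e-04, -4.44237435e+01,  2.63038570e+01,  7.85622862e-03,
       -1.55682842e-04, -1.06642673e-05]), 'position': array([0.19958413, 0.51197599, 0.25259148]), 'eef_rot': array([-3.14137185e+00,  1.55572407e-03,  1.19890801e+00]), 'force': array([ 0.00805527,  0.13958137, -0.14321562]), 'moment': array([0.03216626, 0.01529763, 0.01271007]), 'grip_width': 1.0023353289547694}
```

View pics/top1.png

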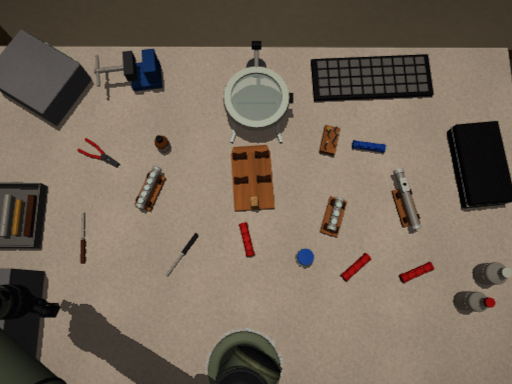

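View pics/scene1.png

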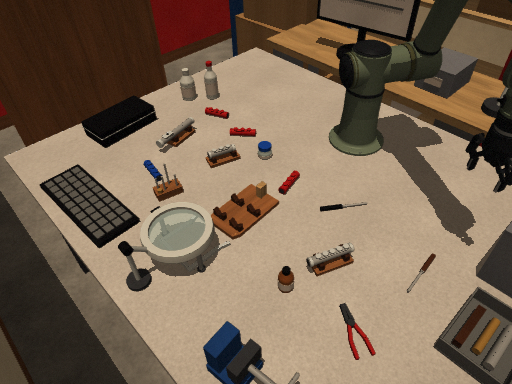

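Candidates (top view): keyed bright tubes at (150,188), which is longer and so the body, and at (334,215), which is shorter and so the foot. The tube at (406,200) is plain with a lip plate: the head joint, not wanted. The red (247,240), (356,266), (417,272) and blue (369,146) decoys are also out. The carrier is at (253,179) with its grip at (255,202), and the lamp is at (256,97). Next I check a close crop and measure.

```bash
cat > m.py <<'E'
from h import *
a=np.load('a.npz'); p=a['p1']; d=a['d1']; c=vision.calibration('top'); X=cloud(c,d)
crops=[p[155:225,115:190],p[185:250,300:370],p[135:250,215:290]]
cv2.imwrite('pics/crop1.png',np.hstack([cv2.resize(k,(260,int(k.shape[0]*260/k.shape[1])),interpolation=cv2.INTER_CUBIC)[:230] if i<2 else cv2.resize(k,(150,230),interpolation=cv2.INTER_CUBIC) for i,k in enumerate(crops)]))
hsv=cv2.cvtColor(p,cv2.COLOR_BGR2HSV)
def rect(n,u0,v0,u1,v1,z0,z1,mask=None):
    s=(slice(v0,v1),slice(u0,u1)); P=X[s].reshape(-1,3); m=(P[:,2]>z0)&(P[:,2]<z1)
    if mask is not None: m&=mask[s].ravel()
    r=cv2.minAreaRect((P[m,:2]*1000).astype(np.float32)); 
    print(n,m.sum(),'c',np.round(r[0],1),'size',np.round(r[1],1),'ang',round(r[2],2),'z',np.round(np.percentile(P[m,2],[5,50,95]),4))
bright=(hsv[...,1]<70)
rect('body',120,155,190,225,.035,.075,bright)
rect('foot',305,185,370,250,.035,.075,bright)
rect('restA',120,155,190,225,.008,.08)
rect('restB',305,185,370,250,.008,.08)
wood=hsv[...,1]>110
rect('carrier',220,138,285,222,.009,.02,wood)
rect('vblocks',220,138,285,190,.025,.04)
rect('grip',235,185,275,220,.05,.075)
rect('lamp',215,55,300,135,.09,.125)
rect('rails',215,100,300,160,.006,.022,~wood)
rect('benchz',180,240,230,300,-.05,.05)
E
python3 m.py
```

```text
body 372 c [539.5 305.7] size [ 32.5 141.2] ang 67.41 z [0.0442 0.0536 0.0614]
foot 267 c [ 458.3 -274.9] size [ 26.8 105.6] ang 73.56 z [0.0427 0.0528 0.0601]
restA 765 c [537.2 292.9] size [219.1 220.9] ang 2.1 z [0.0093 0.0424 0.06  ]
restB 701 c [ 447.  -274.9] size [183.2 203.7] ang 4.11 z [0.01   0.0348 0.0576]
carrier 1909 c [581.3 -18.6] size [211.8 125.9] ang 4.32 z [0.0102 0.0143 0.0186]
vblocks 232 c [610.9 -17.4] size [ 98.2 117.1] ang 4.31 z [0.0259 0.0329 0.0388]
grip 77 c [492.8 -27.2] size [32.8 21.4] ang 0.27 z [0.0572 0.0619 0.0655]
lamp 3362 c [814.3 -31.4] size [207.2 205.1] ang 51.6 z [0.0936 0.1001 0.1115]
rails 242 c [741.  -33.2] size [285.4 191.2] ang 86.97 z [0.0062 0.0101 0.0165]
benchz 2987 c [289.6 127.6] size [181.8 155. ] ang 0.95 z [-0.0043  0.0005  0.0065]
```

View pics/crop1.png

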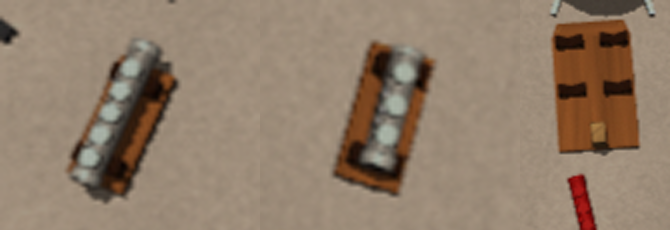

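The crop confirms the choice: a five-key body on the left and a three-key foot on the right, with sizes 141 and 106 mm as they must be. I move above the body joint.

Request:
step_arm:
  increments:
    - [-9, 49, -5, 0, 85]
    - [-17, 98, -10, 0, 85]
    - [-26, 147, -15, 0, 85]
    - [-34, 196, -20, 1, 85]
    - [-43, 245, -25, 1, 85]
    - [-52, 294, -30, 1.3, 85]
    - [-60, 343, -35, 1.3, 85]
    - [-69, 392, -40, 1.3, 85]

```text
t: 0.77
position: [0.4846, 0.3388, 0.2865]
eef_rot: [-3.141, 0.0, 1.176]
force: [0.2, 0.8, -0.0]
grip_width: 0.996
```

Request:
step_arm:
  increments:
    - [0, 0, 0, 0, 85]
    - [0, 0, 0, 0, 85]
    - [0, 0, 0, 0, 85]
    - [0, 0, 0, 0, 85]

```text
t: 1.1
position: [0.482, 0.3408, 0.2862]
eef_rot: [-3.141, 0.001, 1.178]
force: [-0.9, -0.2, 0.2]
grip_width: 0.996
```

```bash
cat >> h.py <<'E'
def go(x,y,z,yaw_deg,verbose=True):
    "shift in tool axes (mm, deg) from measured pose to target TCP"
    s=read_state(); from math import radians
    p=np.array(s['position']); r=np.array(s['eef_rot'])
    from scipy.spatial.transform import Rotation as Ro
    R=Ro.from_euler('xyz',r).as_matrix(); dl=R.T@(np.array([x,y,z])-p)*1000
    tw=(np.degrees(r[2])-yaw_deg+90)%180-90
    print('t',round(s['t'],2),'p',np.round(p*1000,1),'rpy',np.round(np.degrees(r),2),'f',np.round(s['force'],2),'shift',np.round(dl,1),'turn',round(tw,2))
E
python3 - <<'E'
from h import *
go(.5395,.3057,.2,67.4)
p,d,c=shot('wrist','w1.png'); X=cloud(c,d)
hsv=cv2.cvtColor(p,cv2.COLOR_BGR2HSV)
m=(hsv[...,1]<70)&(X[...,2]>.042)&(X[...,2]<.07)&(abs(X[...,0]-.54)<.1)&(abs(X[...,1]-.306)<.1)
r=cv2.minAreaRect((X[m][:,:2]*1000).astype(np.float32)); print(m.sum(),r,np.percentile(X[m][:,2],[5,50,95]))
E
```

```text
t 1.1 p [482.  340.8 286.2] rpy [-1.7994e+02  5.0000e-02  6.7470e+01] f [-0.89 -0.2   0.23] shift [-10.3  66.6  86.1] turn 0.07
2527 ((538.2591552734375, 303.1833801269531), (26.894939422607422, 141.03460693359375), 68.5588607788086) [0.04495504 0.05269862 0.05774216]
```

View pics/w1.png

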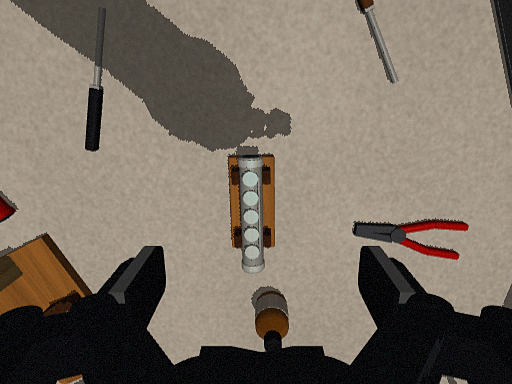

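Wrist view: the body joint is at (251,213), with its keys up and slightly off-centre in its rest toward the bottle at (270,310). It measures 27x141 mm, which fits. I descend and grasp.

Request:
step_arm:
  increments:
    - [-3, 12, 30, 0, 70]
    - [-6, 28, 60, 0, 60]
    - [-9, 44, 92, 0, 60]
    - [-12.5, 60, 124, 0, 60]
    - [-12.5, 66.5, 156, 0, 60]
    - [-12.5, 66.5, 176, 0, 60]
    - [-12.5, 66.5, 186, 0, 60]
    - [-12.5, 66.5, 186, 0, 60]

```text
t: 1.82
position: [0.5372, 0.3034, 0.0981]
eef_rot: [-3.138, 0.004, 1.178]
force: [0.1, 0.1, 0.3]
grip_width: 0.7
```

```bash
python3 -c "
from h import *
go(.5385,.3038,.044,67.9)"
```

```text
t 1.82 p [537.2 303.4  98.1] rpy [-179.79    0.2    67.5 ] f [0.14 0.11 0.3 ] shift [ 1.1  1.3 54.1] turn -0.4
```

Request:
step_arm:
  increments:
    - [0.5, 0.5, 20, -0.4, 60]
    - [0.5, 0.5, 40, -0.4, 55]
    - [0.5, 0.5, 54, -0.4, 50]
    - [0.5, 0.5, 54, -0.4, 40]
    - [0.5, 0.5, 54, -0.4, 30]
    - [0.5, 0.5, 54, -0.4, 22]
    - [0.5, 0.5, 54, -0.4, 18]
    - [0.5, 0.5, 54, -0.4, 18]
  force: 35

```text
t: 2.48
position: [0.5406, 0.3035, 0.0484]
eef_rot: [3.141, -0.0, 1.184]
force: [-4.5, -2.6, 8.6]
grip_width: 0.29
```

Request:
step_arm:
  increments:
    - [0, 0, 0, 0, 18]
    - [0, 0, 0, 0, 18]
    - [0, 0, -4, 0, 18]
    - [0, 0, -12, 0, 18]
    - [0, 0, -25, 0, 18]
    - [0, 0, -45, 0, 18]
    - [0, 0, -70, 0, 18]
    - [0, 0, -80, 0, 18]

```text
t: 3.15
position: [0.5427, 0.3046, 0.1307]
eef_rot: [3.138, -0.004, 1.183]
force: [1.1, 0.7, -1.1]
grip_width: 0.293
```

Run:
```python
from h import *
go(.5385,.3038,.044,67.9); print(read_state()['grip_width']*85)
p,d,c=shot('wrist','w2.png')
```

```text
t 3.15 p [542.7 304.6 130.7] rpy [179.77  -0.26  67.8 ] f [ 1.12  0.68 -1.11] shift [-2.7 -3.9 86.7] turn -0.1
24.903208894539667
```

View pics/w2.png

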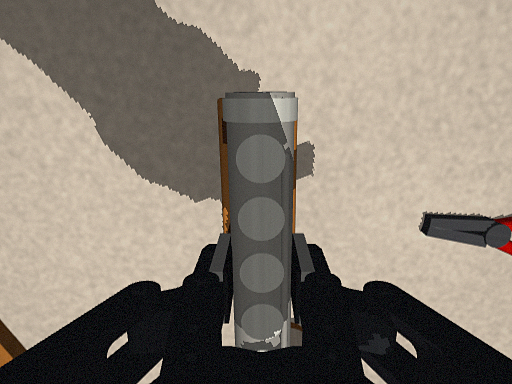

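Body joint held: it sits between the pads at (262,240), opening 25 mm. I carry it to above cradle_a, measuring the carrier from there.

Request:
step_arm:
  increments:
    - [-12, 8, -8, -1, 18]
    - [-32, 22, -16, -4, 18]
    - [-58, 41, -24, -7, 18]
    - [-86, 61, -30, -10, 18]
    - [-114, 80, -30, -13, 18]
    - [-142, 100, -30, -17, 18]
    - [-168, 118, -30, -20, 18]
    - [-190, 133, -30, -23, 18]

```text
t: 3.87
position: [0.5923, 0.0751, 0.1561]
eef_rot: [3.141, 0.0, 1.586]
force: [0.8, 0.4, -1.8]
grip_width: 0.29
```

```bash
python3 -c "
from h import *
go(.608,.0185,.16,94.3)"
```

```text
t 3.87 p [592.3  75.1 156.1] rpy [1.7998e+02 1.0000e-02 9.0880e+01] f [ 0.79  0.41 -1.79] shift [-56.9  14.9  -3.8] turn -3.42
```

Request:
step_arm:
  increments:
    - [-20, 5, -2, -1, 18]
    - [-36, 9, -4, -2, 18]
    - [-48, 12, -4, -3, 18]
    - [-55, 14, -4, -3.4, 18]
    - [-57, 15, -4, -3.4, 18]
    - [-57, 15, -4, -3.4, 18]
    - [-57, 15, -4, -3.4, 18]

```text
t: 4.45
position: [0.6074, 0.0212, 0.1603]
eef_rot: [-3.141, -0.001, 1.644]
force: [-0.2, 0.0, -1.8]
grip_width: 0.289
```

Run:
```python
from h import *
go(.608,.0185,.046,94.3)
p,d,c=shot('wrist','w3.png'); X=cloud(c,d); np.savez('w3.npz',p=p,d=d)
hsv=cv2.cvtColor(p,cv2.COLOR_BGR2HSV)
print('cam',-np.array(c['R']).T@np.array(c['t']).ravel())
def rect(n,m):
    P=X[m]; r=cv2.minAreaRect((P[:,:2]*1000).astype(np.float32)); print(n,m.sum(),np.round(r[0],1),np.round(r[1],1),round(r[2],2),np.round(np.percentile(P[:,2],[5,50,95]),4))
x,y,z=X[...,0],X[...,1],X[...,2]
rect('grip',(z>.052)&(z<.07)&(x<.53)&(abs(y+.025)<.05))
rect('board',(z>.009)&(z<.019)&(hsv[...,1]>110)&(abs(y+.02)<.12)&(x>.4))
rect('V',(z>.026)&(z<.04)&(hsv[...,1]>80)&(abs(y+.02)<.12)&(x>.53))
s=read_state()
t=(z>.11)&(z<.175)&(hsv[...,1]<70)&(d>.02)&(abs(y-.0185)<.03)&(x<.59)
rect('tube',t)
for lo in (.53,.55,.57):
    q=t&(x>lo)&(x<lo+.02); P=X[q]
    if len(P): print(lo,len(P),np.percentile(P[:,1],[2,98]),np.percentile(P[:,2],[50,90,98]))
```

```text
t 4.45 p [607.4  21.2 160.3] rpy [-1.7997e+02 -3.0000e-02  9.4220e+01] f [-0.25  0.01 -1.85] shift [ -2.8   0.5 114.3] turn -0.08
cam [0.53535948 0.01436865 0.28048943]
grip 1660 [496.5 -27.9] [25.1 22.3] 4.91 [0.0571 0.0613 0.0626]
board 25105 [580.4 -21.5] [210.6 128.4] 4.54 [0.0125 0.0136 0.0149]
V 2144 [612.4 -41.3] [96.9 72.5] 4.42 [0.0268 0.0341 0.0392]
tube 9825 [562.9  15.8] [55.8 28. ] 4.25 [0.1574 0.1649 0.1694]
0.53 3199 [0.00179787 0.0269896 ] [0.16388404 0.16607488 0.16851299]
0.55 3533 [0.00384148 0.02789346] [0.16764224 0.16929991 0.16979761]
0.57 3093 [0.0057979  0.02964313] [0.16787719 0.16928851 0.16982842]
```

View pics/w3.png

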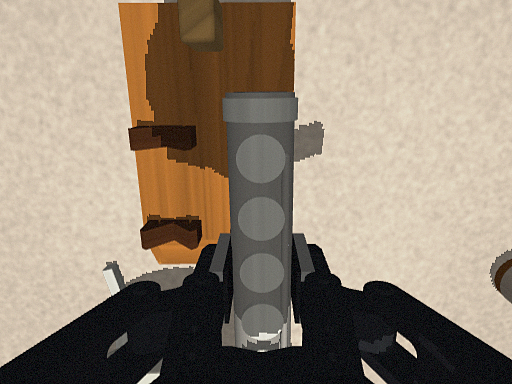

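Wrist view: the tube runs from (259,93) downward between the pads. The carrier's board (128 x 211 mm measured, which fits) has its right V-blocks at (162,136) and (171,232), and the grip is at (200,25). In this camera's frame the tube lies 3 mm left of the cradle a line and 2.5 mm short. I correct that while lowering.

Request:
step_arm:
  increments:
    - [-1, 1, 18, 0, 18]
    - [-3.2, 2.4, 40, 0, 18]
    - [-3.2, 2.4, 62, 0, 18]
    - [-3.2, 2.4, 80, 0, 18]
    - [-3.2, 2.4, 94, 0, 18]
    - [-3.2, 2.4, 102, 0, 18]
    - [-3.2, 2.4, 106, 0, 18]
    - [-3.2, 2.4, 107, 0, 18]

```text
t: 5.17
position: [0.61, 0.0181, 0.0532]
eef_rot: [-3.141, -0.0, 1.645]
force: [0.3, 0.0, 0.9]
grip_width: 0.288
```

Request:
step_arm:
  increments:
    - [0, 0, 1, 0, 18]
    - [0, 0, 1.5, 0, 18]
    - [0, 0, 2, 0, 18]
    - [0, 0, 2, 0, 18]

```text
t: 5.5
position: [0.6108, 0.0174, 0.0523]
eef_rot: [3.14, 0.0, 1.644]
force: [-0.1, 0.6, -1.7]
grip_width: 0.29
```

Request:
step_arm:
  increments:
    - [0, 0, 1, 0, 18]
    - [0, 0, 2, 0, 18]
    - [0, 0, 2, 0, 18]

```text
t: 5.75
position: [0.6103, 0.0175, 0.0496]
eef_rot: [3.142, -0.0, 1.644]
force: [-0.2, -0.1, -1.1]
grip_width: 0.29
```

Request:
step_arm:
  increments:
    - [0, 0, 1, 0, 18]
    - [0, 0, 1.5, 0, 18]
    - [0, 0, 1.5, 0, 18]

```text
t: 6.0
position: [0.6105, 0.018, 0.0489]
eef_rot: [3.141, -0.001, 1.644]
force: [-1.6, 1.6, 3.2]
grip_width: 0.293
```

Contact (force from -1.8 to +3.2 N) comes at the height where it was seated before. I release slowly.

Request:
step_arm:
  increments:
    - [0, 0, 0, 0, 25]
    - [0, 0, 0, 0, 27]
    - [0, 0, 0, 0, 29]
    - [0, 0, 0, 0, 31]
    - [0, 0, 0, 0, 34]
    - [0, 0, 0, 0, 38]
    - [0, 0, 0, 0, 42]
    - [0, 0, 0, 0, 44]

```text
t: 6.67
position: [0.6103, 0.0174, 0.048]
eef_rot: [-3.141, 0.0, 1.644]
force: [-0.3, 0.4, -0.1]
grip_width: 0.515
```

Request:
step_arm:
  increments:
    - [0, 0, -3, 0, 44]
    - [0, 0, -10, 0, 44]
    - [0, 0, -25, 0, 44]
    - [0, 0, -50, 0, 44]
    - [0, 0, -80, 0, 44]
    - [0, 0, -110, 0, 44]
    - [0, 0, -130, 0, 50]
    - [0, 0, -130, 0, 55]

```text
t: 7.33
position: [0.6134, 0.0173, 0.1842]
eef_rot: [3.132, 0.002, 1.644]
force: [0.7, -0.0, 0.7]
grip_width: 0.643
```

Run:
```python
from h import *
go(.457,-.276,.18,73.6)
p,d,c=shot('wrist','w4.png'); X=cloud(c,d)
hsv=cv2.cvtColor(p,cv2.COLOR_BGR2HSV); x,y,z=X[...,0],X[...,1],X[...,2]
def rect(n,m):
    P=X[m]; r=cv2.minAreaRect((P[:,:2]*1000).astype(np.float32)); print(n,m.sum(),np.round(r[0],1),np.round(r[1],1),round(r[2],2),np.round(np.percentile(P[:,2],[5,50,95,98]),4))
rect('grip',(z>.052)&(z<.07)&(x<.53)&(abs(y+.025)<.05))
rect('board',(z>.009)&(z<.019)&(hsv[...,1]>110)&(abs(y+.02)<.12)&(x>.4))
t=(z>.041)&(z<.065)&(hsv[...,1]<70)&(abs(y-.0165)<.04)&(x>.52)&(x<.69)
rect('body',t)
```

```text
t 7.33 p [613.4  17.3 184.2] rpy [1.7948e+02 9.0000e-02 9.4200e+01] f [ 0.66 -0.02  0.71] shift [-281.  -177.5    3. ] turn 20.6
grip 1292 [497.3 -27.8] [23.6 22.2] 4.75 [0.0573 0.0614 0.0628 0.0631]
board 25657 [580.3 -21.4] [209.4 128.3] 4.39 [0.0125 0.0136 0.0149 0.0152]
body 5426 [608.3  16.6] [140.2  27.4] 4.43 [0.0449 0.0527 0.0577 0.058 ]
```

View pics/w4.png

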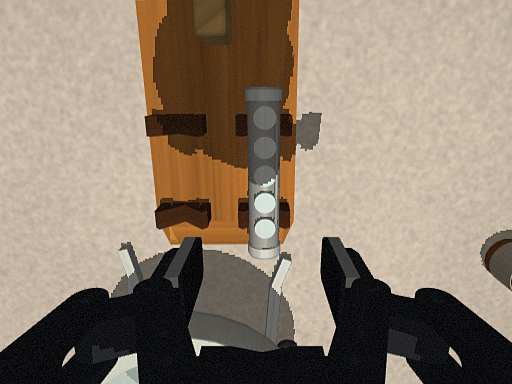

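Body is seated: centre within 1 mm of the cradle, keys at 58 mm as they must be. On to the foot joint.

Request:
step_arm:
  increments:
    - [-12, -8, 0, 1, 60]
    - [-38, -24, 0, 4, 60]
    - [-70, -44, 0, 7, 60]
    - [-104, -66, 0, 10, 60]
    - [-138, -87, 0, 13, 60]
    - [-172, -109, 0, 16, 60]
    - [-206, -130, 0, 19, 60]
    - [-236, -149, 0, 20.6, 60]

```text
t: 8.05
position: [0.476, -0.2304, 0.1768]
eef_rot: [-3.139, -0.0, 1.281]
force: [0.7, -1.4, 0.1]
grip_width: 0.706
```

Request:
step_arm:
  increments:
    - [-8, -20, 0, 0, 60]
    - [-20, -36, 0, 0, 60]
    - [-30, -42, 0, 0, 60]
    - [-30, -42, 0, 0, 60]
    - [-30, -42, 0, 0, 60]

```text
t: 8.47
position: [0.4299, -0.246, 0.1777]
eef_rot: [-3.141, -0.0, 1.283]
force: [0.7, 0.7, -0.2]
grip_width: 0.701
```

Run:
```python
from h import *
go(.457,-.276,.1,73.6)
p,d,c=shot('wrist','w5.png'); X=cloud(c,d)
hsv=cv2.cvtColor(p,cv2.COLOR_BGR2HSV); x,y,z=X[...,0],X[...,1],X[...,2]
def rect(n,m):
    P=X[m]; r=cv2.minAreaRect((P[:,:2]*1000).astype(np.float32)); print(n,m.sum(),np.round(r[0],1),np.round(r[1],1),round(r[2],2),np.round(np.percentile(P[:,2],[5,50,95,98]),4))
rect('foot',(z>.041)&(z<.065)&(hsv[...,1]<70)&(abs(y+.276)<.08)&(abs(x-.457)<.08))
rect('rest',(z>.009)&(z<.04)&(hsv[...,1]>100)&(abs(y+.276)<.08)&(abs(x-.457)<.09))
```

```text
t 8.47 p [ 429.9 -246.   177.7] rpy [-1.7998e+02 -3.0000e-02  7.3510e+01] f [ 0.68  0.69 -0.22] shift [-21.1  34.5  77.7] turn -0.09
foot 3760 [ 457.1 -278.6] [ 27.  104.6] 72.98 [0.0447 0.0524 0.0575 0.0578]
rest 4017 [ 454.  -277.9] [ 55.8 118.7] 72.79 [0.0123 0.0138 0.0386 0.0394]
```

Request:
step_arm:
  increments:
    - [-8, 12, 10, 0.5, 60]
    - [-18, 28, 25, 0.5, 60]
    - [-22.7, 36, 45, 0.5, 60]
    - [-22.7, 36, 65, 0.5, 60]
    - [-22.7, 36, 75, 0.5, 60]
    - [-22.7, 36, 77, 0.5, 60]
    - [-22.7, 36, 77, 0.5, 60]

```text
t: 9.1
position: [0.4582, -0.2766, 0.1004]
eef_rot: [-3.14, -0.001, 1.277]
force: [0.1, -0.0, 0.9]
grip_width: 0.702
```

```bash
python3 -c "
from h import *
go(.458,-.278,.047,73)"
```

```text
t 9.1 p [ 458.2 -276.6  100.4] rpy [-1.7989e+02 -5.0000e-02  7.3160e+01] f [ 0.14 -0.04  0.91] shift [-1.4  0.3 53.4] turn 0.16
```

Request:
step_arm:
  increments:
    - [-1, 0, 20, 0, 60]
    - [-1, 0, 40, 0, 55]
    - [-1, 0, 53, 0, 50]
    - [-1, 0, 54, 0, 40]
    - [-1, 0, 54, 0, 30]
    - [-1, 0, 54, 0, 22]
    - [-1, 0, 54, 0, 18]
    - [-1, 0, 54, 0, 18]
  force: 35

```text
t: 9.77
position: [0.4588, -0.2782, 0.0484]
eef_rot: [3.14, -0.001, 1.276]
force: [0.8, 5.3, 4.6]
grip_width: 0.291
```

Request:
step_arm:
  increments:
    - [0, 0, 0, 0, 18]
    - [0, 0, 0, 0, 18]
    - [0, 0, -4, 0, 18]
    - [0, 0, -12, 0, 18]
    - [0, 0, -25, 0, 18]
    - [0, 0, -45, 0, 18]
    - [0, 0, -70, 0, 18]
    - [0, 0, -95, 0, 18]

```text
t: 10.43
position: [0.4576, -0.2791, 0.1435]
eef_rot: [-3.141, 0.001, 1.275]
force: [0.0, -0.4, -0.6]
grip_width: 0.289
```

```bash
python3 -c "
from h import *
go(.6121,-.054,.16,94.4);print(read_state()['grip_width'])"
```

```text
t 10.43 p [ 457.6 -279.1  143.5] rpy [-1.7997e+02  7.0000e-02  7.3070e+01] f [ 0.01 -0.37 -0.6 ] shift [260.3  82.2 -16.9] turn -21.33
0.28854662135888104
```

Request:
step_arm:
  increments:
    - [10, 3, -5, -1, 18]
    - [32, 10, -12, -3, 18]
    - [62, 19, -17, -6, 18]
    - [94, 29, -17, -9, 18]
    - [126, 40, -17, -12, 18]
    - [158, 50, -17, -15, 18]
    - [190, 60, -17, -18, 18]
    - [220, 70, -17, -21, 18]

```text
t: 11.1
position: [0.5898, -0.0866, 0.1589]
eef_rot: [-3.142, 0.001, 1.646]
force: [0.9, -0.7, -1.4]
grip_width: 0.29
```

Request:
step_arm:
  increments:
    - [16, -3, 0, -0.3, 18]
    - [30, -3, 0, -0.3, 18]
    - [38, -3, 0, -0.3, 18]
    - [38, -3, 0, -0.3, 18]
    - [38, -3, 0, -0.3, 18]
    - [38, -3, 0, -0.3, 18]

```text
t: 11.6
position: [0.5831, -0.0519, 0.1593]
eef_rot: [3.141, 0.001, 1.646]
force: [0.3, -0.4, -1.6]
grip_width: 0.29
```

```bash
cat > f.py <<'E'
from h import *
go(.6131,-.054,.046,94.4)
p,d,c=shot('wrist','w6.png'); X=cloud(c,d)
hsv=cv2.cvtColor(p,cv2.COLOR_BGR2HSV); x,y,z=X[...,0],X[...,1],X[...,2]
def rect(n,m):
    P=X[m]; r=cv2.minAreaRect((P[:,:2]*1000).astype(np.float32)); print(n,m.sum(),np.round(r[0],1),np.round(r[1],1),round(r[2],2),np.round(np.percentile(P[:,2],[5,50,95,98]),4))
rect('grip',(z>.052)&(z<.07)&(x<.53)&(abs(y+.025)<.05))
rect('board',(z>.009)&(z<.019)&(hsv[...,1]>110)&(abs(y+.02)<.12)&(x>.4))
rect('body',(z>.041)&(z<.065)&(hsv[...,1]<70)&(abs(y-.0165)<.04)&(x>.52)&(x<.69))
t=(z>.11)&(z<.185)&(hsv[...,1]<70)&(d>.02)&(abs(y+.055)<.03)&(x<.60)
rect('tube',t)
for lo in (.555,.57,.585):
    P=X[t&(x>lo)&(x<lo+.01)]
    if len(P): print(lo,len(P),np.percentile(P[:,1],[2,98]).mean(),np.percentile(P[:,2],[50,90,98]))
E
python3 f.py
```

```text
t 11.6 p [583.1 -51.9 159.3] rpy [1.7999e+02 4.0000e-02 9.4310e+01] f [ 0.34 -0.36 -1.58] shift [ -4.3  29.8 113.3] turn -0.09
grip 1915 [492.7 -28.2] [31.2 22.2] 4.41 [0.0592 0.0614 0.0626 0.0629]
board 17897 [563.  -22.6] [174.7 128.4] 4.47 [0.0125 0.0137 0.0148 0.0152]
body 5142 [594.3  14.1] [113.5  27.6] 3.27 [0.0443 0.0527 0.0576 0.0579]
tube 13294 [564.9 -51.6] [56.2 73.6] 73.14 [0.1539 0.1637 0.1746 0.1818]
0.555 1306 -0.05484182119755181 [0.16739834 0.16839814 0.16892882]
0.57 3491 -0.0550591888327041 [0.16429884 0.17487324 0.1833863 ]
0.585 1163 -0.05275638168444787 [0.16430737 0.17424658 0.18061047]
```

Request:
step_arm:
  increments:
    - [-1, 8, 0, 0, 18]
    - [-3, 20, 0, 0, 18]
    - [-4.3, 28, 5, 0, 18]
    - [-4.3, 30.7, 20, 0, 18]
    - [-4.3, 30.7, 42, 0, 18]
    - [-4.3, 30.7, 64, 0, 18]
    - [-4.3, 30.7, 80, 0, 18]
    - [-4.3, 30.7, 86, 0, 18]

```text
t: 12.32
position: [0.6127, -0.0529, 0.0698]
eef_rot: [-3.137, -0.001, 1.647]
force: [-0.9, -0.3, -1.2]
grip_width: 0.289
```

```bash
python3 -c "
from h import *
go(.614,-.0539,.0535,94.4)"
```

```text
t 12.32 p [612.7 -52.9  69.8] rpy [-1.7976e+02 -7.0000e-02  9.4350e+01] f [-0.86 -0.35 -1.18] shift [-1.1  1.3 16.3] turn -0.05
```

Request:
step_arm:
  increments:
    - [-0.8, 0.5, 8, 0, 18]
    - [-0.8, 0.5, 14, 0, 18]
    - [-0.8, 0.5, 17, 0, 18]
    - [-0.8, 0.5, 18, 0, 18]
    - [-0.8, 0.5, 19, 0, 18]
    - [-0.8, 0.5, 19, 0, 18]

```text
t: 12.82
position: [0.6152, -0.0535, 0.0547]
eef_rot: [3.141, 0.0, 1.648]
force: [-0.3, -1.3, -1.6]
grip_width: 0.29
```

Request:
step_arm:
  increments:
    - [0, 0, 1, 0, 18]
    - [0, 0, 2, 0, 18]
    - [0, 0, 2, 0, 18]

```text
t: 13.07
position: [0.6148, -0.0534, 0.0523]
eef_rot: [3.141, 0.0, 1.648]
force: [0.5, 0.1, -1.9]
grip_width: 0.294
```

Request:
step_arm:
  increments:
    - [0, 0, 1, 0, 18]
    - [0, 0, 2, 0, 18]
    - [0, 0, 2, 0, 18]

```text
t: 13.32
position: [0.6146, -0.0534, 0.0499]
eef_rot: [-3.141, -0.0, 1.648]
force: [0.0, -0.0, -1.1]
grip_width: 0.288
```

Request:
step_arm:
  increments:
    - [0, 0, 1, 0, 18]
    - [0, 0, 1.5, 0, 18]
    - [0, 0, 1.5, 0, 18]

```text
t: 13.57
position: [0.6148, -0.0535, 0.0486]
eef_rot: [-3.142, -0.0, 1.648]
force: [-0.1, -0.3, -1.3]
grip_width: 0.288
```

Request:
step_arm:
  increments:
    - [0, 0, 0.7, 0, 18]
    - [0, 0, 1, 0, 18]
    - [0, 0, 1, 0, 18]

```text
t: 13.82
position: [0.6148, -0.0535, 0.0484]
eef_rot: [3.141, 0.0, 1.648]
force: [-2.4, -0.6, 4.5]
grip_width: 0.29
```

Request:
step_arm:
  increments:
    - [0, 0, 0.7, 0, 18]
    - [0, 0, 1, 0, 18]
    - [0, 0, 1, 0, 18]

```text
t: 14.07
position: [0.6149, -0.0535, 0.0483]
eef_rot: [3.141, 0.0, 1.648]
force: [-5.0, 1.4, 12.1]
grip_width: 0.29
```

Seated (12 N, TCP stopped). I ease up 1 mm and release.

Request:
step_arm:
  increments:
    - [0, 0, -1, 0, 25]
    - [0, 0, -1, 0, 27]
    - [0, 0, -1, 0, 29]
    - [0, 0, -1, 0, 31]
    - [0, 0, -1, 0, 34]
    - [0, 0, -1, 0, 38]
    - [0, 0, -1, 0, 42]
    - [0, 0, -1, 0, 44]

```text
t: 14.73
position: [0.6147, -0.0535, 0.0475]
eef_rot: [-3.141, -0.0, 1.648]
force: [-0.4, 0.2, 0.3]
grip_width: 0.517
```

Request:
step_arm:
  increments:
    - [0, 0, -3, 0, 44]
    - [0, 0, -10, 0, 44]
    - [0, 0, -25, 0, 44]
    - [0, 0, -50, 0, 44]
    - [0, 0, -80, 0, 44]
    - [0, 0, -110, 0, 44]
    - [0, 0, -135, 0, 44]
    - [0, 0, -150, 0, 50]

```text
t: 15.4
position: [0.6161, -0.0537, 0.2019]
eef_rot: [3.137, 0.001, 1.648]
force: [-0.4, 0.2, -0.2]
grip_width: 0.581
```

Request:
step_arm:
  increments:
    - [8, -15, 0, 0, 55]
    - [20, -40, 0, 0, 60]
    - [26, -65, 0, 0, 60]
    - [26, -90, 0, 0, 60]
    - [26, -110, 0, 0, 60]
    - [26, -118, 0, 0, 60]
    - [26, -120, 0, 0, 60]

```text
t: 15.98
position: [0.492, -0.0367, 0.1984]
eef_rot: [3.141, 0.0, 1.647]
force: [1.4, -0.5, -0.5]
grip_width: 0.703
```

Run:
```python
from h import *
go(.4927,-.0275,.1,94.4)
def rect(n,m):
    P=X[m]
    if len(P)<5: print(n,'none'); return
    r=cv2.minAreaRect((P[:,:2]*1000).astype(np.float32)); print(n,m.sum(),np.round(r[0],1),np.round(r[1],1),round(r[2],2),np.round(np.percentile(P[:,2],[5,50,95,98]),4))
for cam in('top','wrist'):
    p,d,c=shot(cam,cam+'7.png'); X=cloud(c,d); np.savez(cam+'7.npz',p=p,d=d)
    hsv=cv2.cvtColor(p,cv2.COLOR_BGR2HSV); x,y,z=X[...,0],X[...,1],X[...,2]; print(cam)
    rect('grip',(z>.052)&(z<.07)&(x<.53)&(abs(y+.025)<.03))
    rect('board',(z>.009)&(z<.019)&(hsv[...,1]>110)&(abs(y+.02)<.12)&(x>.4))
    for n,yy in(('body',.0165),('foot',-.055)):
        rect(n,(z>.041)&(z<.065)&(hsv[...,1]<70)&(abs(y-yy)<.03)&(x>.52)&(x<.69))
    if cam=='top':
        rect('lamp',(z>.085)&(z<.125)&(x>.7)&(x<.94)&(abs(y+.03)<.12)); rect('stand',(x>.93)&(abs(y+.03)<.06)&(z>.12))
    q=(z>.005)&(z<.03)&(x>.68)&(x<.78)&(abs(y+.03)<.12)&(hsv[...,1]<70); rect('rails',q)
    for s,e in ((1,'L'),(-1,'R')):
        rect(e,q&(s*(y+.031)>.05))
    cv2.imwrite('pics/c7%s.png'%cam,cv2.resize(p[40:230,200:310],(440,600)) if cam=='top' else p)
```

```text
t 15.98 p [492.  -36.7 198.4] rpy [1.7998e+02 1.0000e-02 9.4380e+01] f [ 1.38 -0.55 -0.53] shift [ 9.1  1.3 98.4] turn -0.02
top
grip none
board none
body none
foot none
lamp 3170 [814.9 -32.6] [204.7 206.8] 56.99 [0.0934 0.0998 0.1114 0.113 ]
stand 133 [953.9 -31. ] [47.  27.8] 0.21 [0.1268 0.1565 0.1653 0.1676]
rails 75 [742.7 -26.9] [ 73.3 242.5] 9.65 [0.0053 0.0103 0.0164 0.0174]
L 47 [728.9  68.2] [42.5 92.9] 67.41 [0.0052 0.0107 0.0154 0.0165]
R 28 [ 757.6 -130.4] [55.1 42.2] 58.55 [0.0054 0.0102 0.017  0.0174]
wrist
grip 1055 [492.8 -27.9] [32.5 21.5] 4.5 [0.0582 0.0613 0.0625 0.0628]
board 14508 [543.8 -24. ] [285.  128.2] 4.46 [0.0124 0.0136 0.0148 0.0154]
body 3089 [598.9  15.7] [124.2  27. ] 4.38 [0.0441 0.0527 0.0575 0.0579]
foot 2584 [612.4 -54.6] [103.9  27.6] 4.45 [0.0443 0.0523 0.0574 0.0577]
rails 13 [693.8  -7.9] [119.2   2.6] 84.22 [0.0052 0.009  0.0117 0.0124]
L 12 [699.6  50.1] [3.2 1.8] 42.75 [0.0052 0.0086 0.0109 0.011 ]
R none
```

View pics/c7top.png

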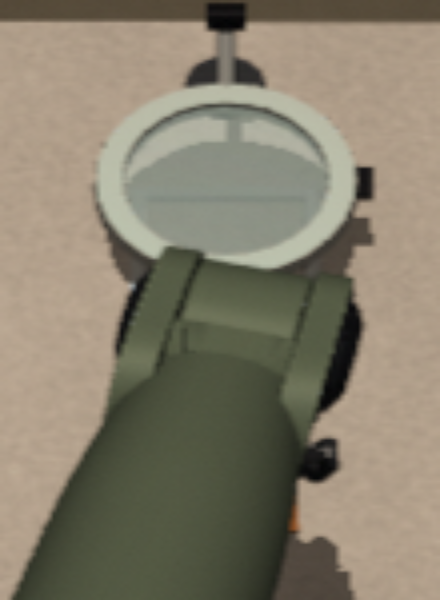

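Both joints are seated (foot 1 mm from its cradle centre, body likewise). The arm hides the carrier in the top view, with the lamp ring at (225,175). I take the frame's pose from the lead-ins in the earlier pictures (top1 and w4).

Run:
```python
from h import *
from scipy.spatial.transform import Rotation as Ro
s=read_state(); cw=vision.calibration('wrist')
def T(p,e):
    M=np.eye(4); M[:3,:3]=Ro.from_euler('xyz',e).as_matrix(); M[:3,3]=p; return M
C=np.eye(4); C[:3,:3]=cw['R']; C[:3,3]=np.ravel(cw['t'])
cam_tool=C@T(s['position'],s['eef_rot'])
M=cam_tool@np.linalg.inv(T([.6134,.0173,.1842],np.radians([179.48,.09,94.2])))
c4=dict(mtx=cw['mtx'],R=M[:3,:3],t=M[:3,3])
w4=cv2.imread('pics/w4.png'); t1=cv2.imread('pics/top1.png')
def ana(n,img,c,win):
    hsv=cv2.cvtColor(img,cv2.COLOR_BGR2HSV); u0,v0,u1,v1=win
    h=hsv[v0:v1,u0:u1]; m=((h[...,2]>165)&(h[...,1]<28)).astype(np.uint8)
    k,lab,st,_=cv2.connectedComponentsWithStats(m); i=1+np.argmax(st[1:,4]); vv,uu=np.nonzero(lab==i)
    P=np.array([ray(c,u+u0,v+v0,.012)[:2] for u,v in zip(uu,vv)])*1000
    r=cv2.minAreaRect(P.astype(np.float32)); b=cv2.boxPoints(r)
    print(n,len(P),'box',np.round(b,1).tolist())
ana('w4 -y',w4,c4,(105,235,165,300)); ana('w4 +y',w4,c4,(262,245,300,345))
ana('top +y',t1,vision.calibration('top'),(224,128,246,150)); ana('top -y',t1,vision.calibration('top'),(270,128,290,150))
h=cv2.cvtColor(w4,cv2.COLOR_BGR2HSV); print(h[265,133],h[290,280],h[330,340],h[180,350])
```

```text
w4 -y 229 box [[698.2999877929688, -110.19999694824219], [701.0999755859375, -119.0999984741211], [729.5999755859375, -110.30000305175781], [726.9000244140625, -101.4000015258789]]
w4 +y 302 box [[697.0999755859375, 40.70000076293945], [736.7000122070312, 32.20000076293945], [739.0, 43.20000076293945], [699.4000244140625, 51.599998474121094]]
top +y 14 box [[704.2999877929688, 47.599998474121094], [729.0999755859375, 40.099998474121094], [730.5999755859375, 45.099998474121094], [705.7999877929688, 52.599998474121094]]
top -y 12 box [[704.7000122070312, -108.9000015258789], [706.2999877929688, -113.80000305175781], [726.9000244140625, -107.4000015258789], [725.2999877929688, -102.5]]
[38 13 76] [ 32  18 210] [145  90  17] [ 16  42 200]
```

Frame: the lead-in mouth midpoint is (698,-35), 151 mm wide (152 expected), and the lamp centre agrees. So home is about (729, -34.6) with yaw about 0.2°. The carrier stands at (580.4,-21.4) with yaw 4.4°. I go down on the grip.

Request:
step_arm:
  increments:
    - [4, 1, 20, 0, 60]
    - [8, 2, 45, 0, 60]
    - [9.7, 2.3, 75, 0, 60]
    - [9.7, 2.3, 100, 0, 60]
    - [9.7, 2.3, 120, 0, 60]
    - [9.7, 2.3, 135, 0, 60]
    - [9.7, 2.3, 145, 0, 60]
    - [9.7, 2.3, 148, 0, 60]

```text
t: 16.75
position: [0.4949, -0.0269, 0.048]
eef_rot: [-3.14, -0.001, 1.648]
force: [-0.2, -0.1, 0.0]
grip_width: 0.702
```

Request:
step_arm:
  increments:
    - [0, 0, 0, 0, 50]
    - [0, 0, 0, 0, 40]
    - [0, 0, 0, 0, 30]
    - [0, 0, 0, 0, 24]
    - [0, 0, 0, 0, 16]
    - [0, 0, 0, 0, 14]
    - [0, 0, 0, 0, 14]
    - [0, 0, 0, 0, 14]
  force: 60

```text
t: 17.42
position: [0.4956, -0.0268, 0.0507]
eef_rot: [3.139, 0.0, 1.648]
force: [-0.1, -0.2, 7.0]
grip_width: 0.25
```

```bash
python3 -c "
from h import *
go(.4975,-.0337,.05,90.2);print(read_state()['grip_width'],read_state()['moment'])"
```

```text
t 17.42 p [495.6 -26.8  50.7] rpy [179.87   0.    94.42] f [-0.07 -0.15  7.03] shift [-7.   1.4  0.7] turn 4.22
0.250165781545903 [0.25210698 0.08265766 0.13007492]
```

Request:
step_arm:
  increments:
    - [-0.5, 0, -0.7, 0.3, 14]
    - [-1.5, 0, -0.7, 0.8, 14]
    - [-2.5, 0.5, -0.7, 1.5, 14]
    - [-3.8, 1, -0.7, 2.2, 14]
    - [-5, 1, -0.7, 2.9, 14]
    - [-6, 1.4, -0.7, 3.5, 14]
    - [-6.8, 1.4, -0.7, 4, 14]
    - [-7, 1.4, -0.7, 4.2, 14]

```text
t: 18.08
position: [0.4972, -0.0327, 0.0507]
eef_rot: [3.14, -0.002, 1.576]
force: [2.0, 5.0, 3.2]
grip_width: 0.251
```

Request:
step_arm:
  increments:
    - [0, 1, 0, 0, 14]
    - [0, 3, 0, 0, 14]
    - [0, 6, 0, 0, 14]
    - [0, 9, 0, 0, 14]
    - [0, 11, 0, 0, 14]
    - [0, 12, 0, 0, 14]
    - [0, 12, 0, 0, 14]

```text
t: 18.67
position: [0.499, -0.0326, 0.0505]
eef_rot: [-3.124, -0.001, 1.574]
force: [-24.4, 2.5, 32.9]
grip_width: 0.249
```

Run:
```python
from h import *
go(.644,-.0337,.05,90.2)
def rect(n,m):
    P=X[m]
    if len(P)<5: print(n,'none'); return
    r=cv2.minAreaRect((P[:,:2]*1000).astype(np.float32)); print(n,m.sum(),np.round(r[0],1),np.round(r[1],1),round(r[2],2),np.round(np.percentile(P[:,2],[5,50,95,98]),4))
p,d,c=shot('top','top8.png'); X=cloud(c,d)
hsv=cv2.cvtColor(p,cv2.COLOR_BGR2HSV); x,y,z=X[...,0],X[...,1],X[...,2]
rect('board',(z>.006)&(z<.022)&(hsv[...,1]>110)&(abs(y+.02)<.12)&(x>.45))
b=(hsv[...,1]<70)&(z>.041)&(z<.065)&(x>.55)&(x<.71)
rect('body',b&(y<.04)&(y>-.02)); rect('foot',b&(y<-.04)&(y>-.1))
pp=cv2.resize(p[90:230,200:310],(470,600)); cv2.imwrite('pics/c8.png',pp)
```

```text
t 18.67 p [499.  -32.6  50.5] rpy [-1.7901e+02 -3.0000e-02  9.0210e+01] f [-24.39   2.54  32.95] shift [ -1.6 145.   -2. ] turn 0.01
board 53 [521.2 -86. ] [12.8 84.4] 89.78 [0.0101 0.0159 0.0183 0.019 ]
body none
foot none
```

View pics/c8.png

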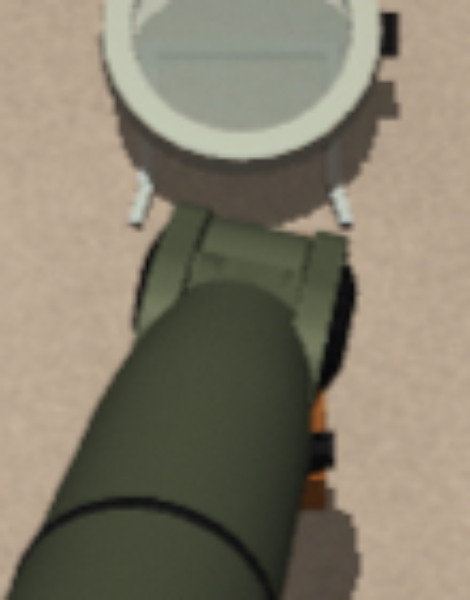

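The push builds 24 N with 33 N of downward preload, so the carrier is sticking. I back off the lead and raise the tool to unload it.

Request:
step_arm:
  increments:
    - [0, -4, 0, 0, 14]
    - [0, -8, -0.5, 0, 14]
    - [0, -9, -1, 0, 14]
    - [0, -9, -1, 0, 14]

```text
t: 19.05
position: [0.498, -0.0338, 0.0506]
eef_rot: [-3.138, 0.0, 1.574]
force: [-3.5, 1.0, -2.0]
grip_width: 0.25
```

```bash
python3 -c "
from h import *
go(.644,-.0337,.05,90.2);print(read_state()['moment'])"
```

```text
t 19.05 p [498.  -33.8  50.6] rpy [-1.7982e+02  1.0000e-02  9.0160e+01] f [-3.49  1.04 -1.98] shift [-3.00e-01  1.46e+02  1.00e-01] turn -0.04
[0.10514591 1.28060771 0.03741727]
```

Request:
step_arm:
  increments:
    - [0, 0, -0.7, 0, 14]
    - [0, 1, -1, 0, 14]
    - [0, 2.5, -1, 0, 14]
    - [0, 4.5, -1, 0, 14]
    - [0, 7, -1, 0, 14]
    - [0, 9, -1, 0, 14]
    - [0, 10, -1, 0, 14]
    - [0, 10, -1, 0, 14]

```text
t: 19.72
position: [0.5101, -0.0338, 0.0523]
eef_rot: [3.141, 0.0, 1.574]
force: [-0.3, 0.3, -7.2]
grip_width: 0.249
```

```bash
python3 -c "
from h import *
go(.644,-.0337,.05,90.2);print(read_state()['moment'])"
```

```text
t 19.72 p [510.1 -33.8  52.3] rpy [1.7997e+02 1.0000e-02 9.0200e+01] f [-0.34  0.31 -7.24] shift [ -0.4 133.9   2.4] turn 0.0
[ 0.00472072  0.74327942 -0.00947831]
```

Request:
step_arm:
  increments:
    - [0, 1, 0.5, 0, 14]
    - [0, 4, 0.7, 0, 14]
    - [0, 9, 0.7, 0, 14]
    - [0, 15, 0.7, 0, 14]
    - [0, 22, 0.7, 0, 14]
    - [0, 28, 0.7, 0, 14]
    - [0, 33, 0.7, 0, 14]
    - [0, 35, 0.7, 0, 14]

```text
t: 20.38
position: [0.546, -0.0337, 0.0516]
eef_rot: [3.14, 0.0, 1.574]
force: [-0.9, 0.3, -6.0]
grip_width: 0.249
```

Request:
step_arm:
  increments:
    - [0, 1, 0, 0, 14]
    - [0, 4, 0, 0, 14]
    - [0, 8, 0, 0, 14]
    - [0, 13, 0, 0, 14]
    - [0, 18, 0, 0, 14]
    - [0, 22, 0, 0, 14]
    - [0, 24, 0, 0, 14]
    - [0, 25, 0, 0, 14]

```text
t: 21.05
position: [0.5701, -0.0335, 0.0515]
eef_rot: [3.141, 0.0, 1.574]
force: [-1.2, 0.1, -6.3]
grip_width: 0.247
```

```bash
python3 -c "
from h import *
go(.644,-.0337,.05,90.2);print(read_state()['moment'])"
```

```text
t 21.05 p [570.1 -33.5  51.5] rpy [1.7999e+02 1.0000e-02 9.0200e+01] f [-1.18  0.07 -6.27] shift [-0.4 73.9  1.5] turn 0.0
[-0.0229581   0.69287179 -0.0092498 ]
```

Request:
step_arm:
  increments:
    - [0, 1, 0, 0, 14]
    - [0, 4, 0, 0, 14]
    - [0, 9, 0, 0, 14]
    - [0, 15, 0, 0, 14]
    - [0, 21, 0, 0, 14]
    - [0, 26, 0, 0, 14]
    - [0, 29, 0, 0, 14]
    - [0, 30, 0, 0, 14]

```text
t: 21.72
position: [0.6005, -0.0335, 0.0515]
eef_rot: [3.141, 0.0, 1.574]
force: [0.4, -0.3, -5.9]
grip_width: 0.246
```

Request:
step_arm:
  increments:
    - [0, 1, 0, 0, 14]
    - [0, 4, 0, 0, 14]
    - [0, 8, 0, 0, 14]
    - [0, 13, 0, 0, 14]
    - [0, 18, 0, 0, 14]
    - [0, 22, 0, 0, 14]
    - [0, 24, 0, 0, 14]
    - [0, 25, 0, 0, 14]

```text
t: 22.38
position: [0.6251, -0.0333, 0.0515]
eef_rot: [3.141, 0.0, 1.574]
force: [-0.7, -0.5, -5.7]
grip_width: 0.25
```

Run:
```python
from h import *
go(.644,-.0337,.05,90.2);print(read_state()['moment'])
def rect(n,m):
    P=X[m]
    if len(P)<5: print(n,'none'); return
    r=cv2.minAreaRect((P[:,:2]*1000).astype(np.float32)); print(n,m.sum(),np.round(r[0],1),np.round(r[1],1),round(r[2],2),np.round(np.percentile(P[:,2],[5,50,95,98]),4))
p,d,c=shot('scene','s9.png'); X=cloud(c,d)
cv2.imwrite('pics/c9.png',cv2.resize(p[130:320,110:330],(690,596)))
```

```text
t 22.38 p [625.1 -33.3  51.5] rpy [179.99   0.    90.2 ] f [-0.73 -0.54 -5.74] shift [-0.4 18.9  1.5] turn 0.0
[0.03648919 0.64503392 0.03025018]
```

View pics/c9.png

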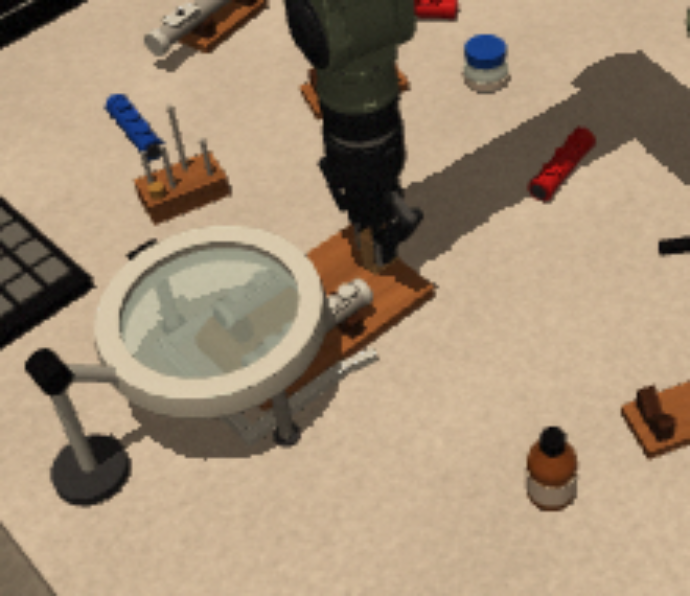

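Scene crop: the carrier is between the rails under the lamp (lamp ring at (210,320)). The body joint's end shows at (350,300), the gripper is on the grip at (370,245), and the lamp is clear. The last ~19 mm go slowly until I feel the stop.

Request:
step_arm:
  increments:
    - [0, 1, 0, 0, 14]
    - [0, 3, 0, 0, 14]
    - [0, 5, 0, 0, 14]
    - [0, 7, 0, 0, 14]
    - [0, 9, 0, 0, 14]
    - [0, 11, 0, 0, 14]
    - [0, 12, 0, 0, 14]
    - [0, 12, 0, 0, 14]

```text
t: 23.1
position: [0.6371, -0.0333, 0.0516]
eef_rot: [3.141, -0.0, 1.574]
force: [0.4, 0.6, -6.7]
grip_width: 0.242
```

Request:
step_arm:
  increments:
    - [0, 0.5, 0, 0, 14]
    - [0, 1.5, 0, 0, 14]
    - [0, 2.5, 0, 0, 14]
    - [0, 3.5, 0, 0, 14]
    - [0, 4, 0, 0, 14]
    - [0, 4, 0, 0, 14]

```text
t: 23.6
position: [0.6409, -0.0333, 0.0516]
eef_rot: [3.141, -0.0, 1.574]
force: [0.2, -0.4, -6.7]
grip_width: 0.249
```

Request:
step_arm:
  increments:
    - [0, 0.5, 0, 0, 14]
    - [0, 1, 0, 0, 14]
    - [0, 1.5, 0, 0, 14]
    - [0, 2, 0, 0, 14]
    - [0, 2, 0, 0, 14]

```text
t: 24.02
position: [0.6427, -0.0333, 0.0516]
eef_rot: [3.141, 0.0, 1.574]
force: [-0.7, -0.6, -6.8]
grip_width: 0.25
```

Request:
step_arm:
  increments:
    - [0, 0.5, 0, 0, 14]
    - [0, 1, 0, 0, 14]
    - [0, 1.5, 0, 0, 14]
    - [0, 2, 0, 0, 14]
    - [0, 2, 0, 0, 14]

```text
t: 24.43
position: [0.6448, -0.0333, 0.0516]
eef_rot: [3.141, 0.0, 1.574]
force: [0.1, 0.3, -7.1]
grip_width: 0.245
```

Request:
step_arm:
  increments:
    - [0, 0.5, 0, 0, 14]
    - [0, 1, 0, 0, 14]
    - [0, 1.5, 0, 0, 14]
    - [0, 1.5, 0, 0, 14]

```text
t: 24.77
position: [0.6463, -0.0332, 0.0516]
eef_rot: [3.141, -0.0, 1.574]
force: [-0.8, 0.4, -6.8]
grip_width: 0.25
```

Request:
step_arm:
  increments:
    - [0, 0.5, 0, 0, 14]
    - [0, 1, 0, 0, 14]
    - [0, 1.5, 0, 0, 14]
    - [0, 1.5, 0, 0, 14]

```text
t: 25.1
position: [0.6464, -0.0333, 0.0514]
eef_rot: [-3.139, 0.0, 1.574]
force: [-5.6, -0.3, -3.5]
grip_width: 0.249
```

Request:
step_arm:
  increments:
    - [0, 0.5, 0, 0, 14]
    - [0, 1, 0, 0, 14]
    - [0, 1.5, 0, 0, 14]
    - [0, 1.5, 0, 0, 14]

```text
t: 25.43
position: [0.6464, -0.0334, 0.0512]
eef_rot: [-3.136, 0.0, 1.574]
force: [-10.3, -1.4, -1.7]
grip_width: 0.242
```

Stop felt at x = 646.4 (TCP held, force -10 N). I set the carrier down, relax the lead and release slowly.

Request:
step_arm:
  increments:
    - [0, -0.5, 0.4, 0, 14]
    - [0, -1, 0.8, 0, 14]
    - [0, -1.5, 1, 0, 14]
    - [0, -2, 1, 0, 14]
    - [0, -2, 1, 0, 14]

```text
t: 25.85
position: [0.6463, -0.0334, 0.0508]
eef_rot: [-3.14, 0.0, 1.574]
force: [-5.5, -1.0, -3.3]
grip_width: 0.247
```

Request:
step_arm:
  increments:
    - [0, 0, 0, 0, 20]
    - [0, 0, 0, 0, 22]
    - [0, 0, 0, 0, 24]
    - [0, 0, 0, 0, 28]
    - [0, 0, 0, 0, 34]
    - [0, 0, 0, 0, 42]
    - [0, 0, 0, 0, 50]
    - [0, 0, 0, 0, 55]
  force: 20

```text
t: 26.52
position: [0.6475, -0.0332, 0.0509]
eef_rot: [3.141, 0.0, 1.574]
force: [0.4, -0.2, -0.5]
grip_width: 0.644
```

Request:
step_arm:
  increments:
    - [0, 0, 0, 0, 58]
    - [0, 0, -4, 0, 58]
    - [0, 0, -14, 0, 58]
    - [0, 0, -30, 0, 58]
    - [0, 0, -50, 0, 58]
    - [0, 0, -75, 0, 58]
    - [0, 0, -100, 0, 58]
    - [0, 0, -110, 0, 58]

```text
t: 27.18
position: [0.6491, -0.0335, 0.1653]
eef_rot: [3.136, 0.001, 1.574]
force: [0.8, -0.2, -0.2]
grip_width: 0.677
```

Request:
step_arm:
  increments:
    - [0, -15, -10, 0, 58]
    - [0, -40, -30, 0, 58]
    - [0, -70, -50, 0, 58]
    - [0, -100, -70, 0, 58]
    - [0, -125, -75, 0, 58]
    - [0, -145, -75, 0, 58]
    - [0, -150, -75, 0, 58]
    - [0, -150, -75, 0, 58]

```text
t: 27.85
position: [0.4961, -0.0337, 0.236]
eef_rot: [3.141, 0.0, 1.574]
force: [0.1, -0.5, 0.6]
grip_width: 0.681
```

Run:
```python
from h import *
go(.5,-.0337,.2,90.2)
def rect(n,m):
    P=X[m]
    if len(P)<5: print(n,'none'); return
    r=cv2.minAreaRect((P[:,:2]*1000).astype(np.float32)); print(n,m.sum(),np.round(r[0],1),np.round(r[1],1),round(r[2],2),np.round(np.percentile(P[:,2],[5,50,95,98]),4))
for cam in('wrist','top'):
    p,d,c=shot(cam,cam+'10.png'); X=cloud(c,d); hsv=cv2.cvtColor(p,cv2.COLOR_BGR2HSV); x,y,z=X[...,0],X[...,1],X[...,2]; print(cam)
    rect('grip',(z>.052)&(z<.07)&(x<.69)&(x>.6)&(abs(y+.035)<.03))
    rect('board',(z>.006)&(z<.02)&(hsv[...,1]>110)&(abs(y+.03)<.12)&(x>.55))
    rect('body',(z>.041)&(z<.065)&(hsv[...,1]<70)&(abs(y-.001)<.03)&(x>.66)&(x<.84)); rect('foot',(z>.041)&(z<.065)&(hsv[...,1]<70)&(abs(y+.07)<.03)&(x>.66)&(x<.84))
p1=cv2.imread('pics/top10.png')[40:180,195:315]; p2,_,_=shot('scene','s10.png')
cv2.imwrite('pics/c10.png',np.hstack([cv2.resize(p1,(380,443)),cv2.resize(p2[150:310,110:260],(415,443))]))
```

```text
t 27.85 p [496.1 -33.7 236. ] rpy [179.98   0.    90.18] f [ 0.07 -0.51  0.58] shift [-0.1  3.9 36. ] turn -0.02
wrist
grip 615 [641.8 -35.1] [31.2 21.2] 0.26 [0.0548 0.0611 0.0623 0.0627]
board 6438 [680.8 -34.5] [111.5 128.1] 0.12 [0.0119 0.0134 0.0147 0.016 ]
body 193 [695.1   1.7] [11.1 27.6] 1.7 [0.042  0.0478 0.0526 0.0528]
foot none
top
grip none
board none
body none
foot none
```

View pics/c10.png

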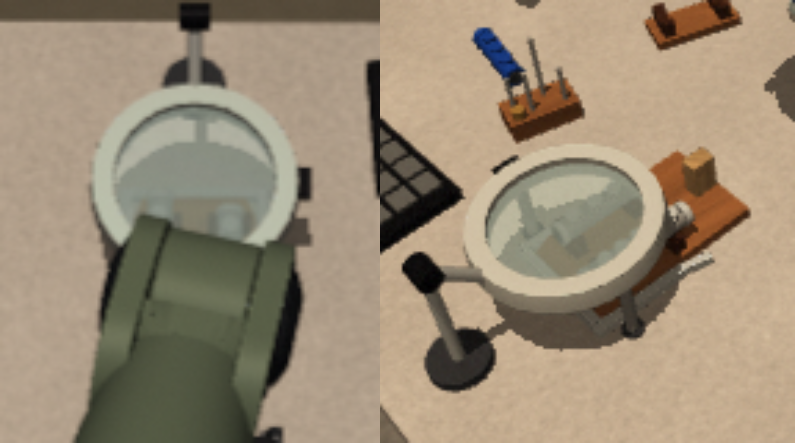

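```bash
python3 -c "
from rig import *
print(read_state()['qd'].round(3)); print(finish_job())"
```

```text
[-0.001  0.014  0.005 -0.    -0.    -0.001]
the job is handed in; nothing more can be done
None
```

I laid the body joint in cradle a and the foot joint in cradle b. I then took the carrier by its grip, brought it between the rails against the end stop, released it, backed the arm clear and handed the job in at about 28 s.

**What the checks showed**
- **Joints before the slide:** both were within about 1 mm of their cradle middles and square to the carrier, with key tops at 58 mm.
- **Carrier at the end:** the stop was felt at 5–10 N. The grip then measured at x = 641.8 mm puts the carrier at 729.8 mm against an estimated home of about 729.2 mm. Its y was -34.5 mm and its yaw about 0.2°, both matching the frame.
- **Body joint at the end:** its visible rear end still fits a joint centred in the cradle.

**What was not clean or not checked**
- The first push stuck, reaching 24 N forward and 33 N downward. I backed off and carried nearly all of the carrier's weight, about 6–7 of 7.2 N, for the rest of the way, so it barely rested on the bench.
- I could not measure the foot joint at the end because it was hidden under the lamp. It was last measured before the slide, and afterwards I only saw its outline through the lens.
- The two cameras disagreed by about 2 mm. I used the wrist camera's frame throughout.

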